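# Lock the sample carriage on its loading ramp

### The arm

A 7-joint arm with a two-finger parallel gripper is mounted at the origin on the work surface. World frame = base frame: x ahead of the robot, y to its left, z up, the work surface at z = 0. Lengths are in m, angles in rad, forces in N, time in s.
With the tool pointing down it reaches from about 0.4 to 0.875 m from the base axis. Payload 19.3 kg.
Tool frame: the origin (TCP) lies on the centre line of the jaws, within the pads' length; the fingertips stand 22 mm ahead of it and the grasp point (between the pads) lies 3 mm ahead of it; z points along the fingers, y is the direction in which the jaws open and shut (so a half turn about z gives the same grasp; the last joint's range is limited). The gripper opens to 85 mm and grips with 20 to 120 N. Pads are 22 mm wide; open, the fingers measure 114 mm over their backs; the gripper's body (76 mm by 85 mm) begins 54 mm behind the grasp point. The pads swing forward as they close: fully open they stand 13 mm farther back than shut.
Start: joints at [-1.264, 0.521, -0.036, 1.599, 0.021, 1.021, -0.113], TCP at [0.23, 0.581, 0.253] pointing down, gripper open.
Joint ranges: [-2.91, 2.91], [-0.3, 2.13], [-1.5, 1.42], [0.17, 2.43], [-1.26, 4.41], [0.16, 1.93], [-2.52, 2.52]. Speed limits (rad/s): [1.89, 1.89, 2.39, 2.39, 3.01, 3.01, 3.01].

### API

Orientations are given as a 3x3 rotation matrix whose columns are the frame's x, y, z axes.
In Python, from plant import ctrl gives the robot as it stands.
- The arm moves only by the tool arm_command, never from a script. Its argument "motion" is a list of rows, each a list of 3 entries, a list of its own where there are three numbers: the shift along the tool's x, y, z in cm, then the turn, a rotation vector about the tool's x, y, z in degrees, then the opening, from 0 (shut) to 1 (fully open). In form: [[[x, y, z], [ax, ay, az], fingers], ...]. A call has exactly 10 rows; each row is the pose to reach, as a shift and turn from the pose commanded when the call began, along the tool's axes at that moment; what a row does not reach only later rows make up. A row lasts 1/12 s, in which the tool goes at most 41.7 mm and 7.16 degrees, less where a joint would pass 70% of its speed; a pose out of reach is approached as far as the arm can. A call with a gripper value outside its range is refused whole. The fingers move at their own pace and stop on an object; "grip_force" is the grip in N (left out, the last holds). Time passes only in rows, so rows that repeat a pose let the fingers close, or fill a call up. It gives the time, the measured TCP pose, the force and the opening at its end, in the units of the state.
- ctrl.sense(): the state, without advancing time (a new reading comes with each control period).
- ctrl.read_camera(name): name is "side" or "top" or "wrist"; returns a dict with "img" (384x512x3 uint8, blue, green, red), "fx", "fy", "cx", "cy" (pixels), "rvec" (rotation vector, rad) and "tvec" (3), from world to camera coordinates, as OpenCV has them; the wrist camera has in their place "tool_from_camera" (4x4, takes a point from camera to tool coordinates, whose origin is the TCP and whose axes are the flange's). Camera axes: x right, y down, z forward; pixel columns grow to the right and rows downward; lengths in m; the calibration is good to about 2 mm. A picture is of the moment at which its call begins: read the wrist's pose just before it. There is no depth.
- ctrl.close_job(): hands the job in, once; it reports no verdict.
The state is a dict: "t": time; "q": joint angles; "qd": joint speeds; "effort": joint torques, N m; "tool_pos": TCP position; "eef_rot": TCP orientation; "contact_force": force on the tool from outside, world axes, zero at the start; "torque": the same for the moment, N m; "finger_gap": finger opening in m.
Only numpy, scipy, OpenCV 4.12 (cv2) and the standard library are available. Lean on these libraries where they do the work, as an engineer would, in place of code of your own. Each camera call takes 0.05 s, during which the arm holds its last target.

### The job

Slide the sample carriage down its sloped loading ramp until it rests against the stop, so that its cross hole lines up with the holes in the ramp's two side walls. Then take the locking pin from its stand and drive it from the robot's side through wall, carriage and far wall until its grip rests against the near wall; let go of it there. Leave the other things on the bench where they are.

Things in the scene. Friction and masses are not known exactly. Their poses are not given: they have to be found in the camera images.
- carriage (a joint): position of the sample carriage along the ramp, m: 0 at the top, 0.090 against the stop at the lower end. A copper block 120 long, 50 wide, 46 mm high, with a low brass disc and a round knob on top, between the ramp's side walls; about 3 N moves it and it stays where it is left. Push it or lead it by its knob.
- carriage_knob (a point): centre of the carriage's round aluminium knob (24 mm across, 34 mm high; this point is 20 mm above the carriage's top). Frame as the ramp's: x across the ramp, from the robot's side to the far side; the ramp rises to +y by 0.21 rad (12 degrees): downhill is (0, -0.978, -0.208) in this frame. The knob leans with the ramp.
- carriage_hole (a point): centre of the carriage's cross hole (19 mm diameter, through its 50 mm width along the ramp's x), 62 mm downhill of the knob's axis. With the carriage against the stop it lies midway between hole_near and hole_far.
- hole_near (a point): centre of the 19 mm hole in the wall nearer the robot, at its outer face. Frame as the ramp's: x is the hole axis, level, away from the robot into the ramp; z up. Walls 14 mm thick, tops 18 mm above the axis, outer faces 84 mm apart. The axis is 79 mm above the bench; at bench level a 10 mm base plate reaches 13 mm out from the wall, else the space in front is free.
- hole_far (a point): centre of the same hole in the far wall, at its outer face, 84 mm along x from hole_near.
- pin_mid (a point): centre of the locking pin's shank, on its axis. Steel shank 130 mm long, 16 mm diameter, the last 10 mm tapering to 8 mm; at the other end a round black grip 28 mm diameter, 36 mm long. About 0.24 kg, balanced some 55 mm ahead of the grip. x runs from grip to tip; roll means nothing. It starts level in its stand, 50 mm above the bench, tip roughly away from the robot.
- pin_shoulder (a point): the point on the pin's axis where the shank meets the front face of the grip (65 mm behind pin_mid). Frame as the pin's. It meets hole_near when the pin is fully home. Held by the shank the pin can only be started in the holes; taken then by its grip it goes home. Let go when part-way in, its grip end sags some 3 mm (tip up, about 0.05 rad): raise it level on the hole axis before driving, or it binds.
- stand: fixed stand; origin on the bench below the pin's shoulder (within 4 mm), x along the pin. Base 180 by 80 by 8 mm; V saddles under the grip and under the shank (x = 108 to 116 mm, 15 mm wide); a grey roof (76 to 81 mm high) covers the grip up to x = -8 mm. The pin can rise 10 mm; raised 5 mm it draws out along x, and its grip is clear of the roof after 34 mm; fingers that hold it must stay behind the front saddle.
- meter: bystander, fixed: a white meter box 110 (x) by 130 (y) by 58 mm high, sockets on its +x face. Origin at the centre of its underside.
- weight: bystander: loose brass cylinder 52 mm diameter, 60 mm high; origin at its underside.
- jar: bystander: loose capped jar 60 mm diameter, 85 mm high; origin at its underside.
- driver: bystander: loose green-handled screwdriver lying on the bench.
- cup: bystander: loose aluminium cup 72 mm diameter, 70 mm high; origin at its underside.
- spanner: bystander: loose steel spanner lying flat on the bench.
There are look-alikes about, which are no part of the job. Leave any pink or yellow look-alike of the part that bears pin_mid alone.

How it is judged:
On the way, in this order (a step that is already met when the one before it is completed fails the run):
1. the carriage rests against the stop while the pin is not yet in the holes (value of joint carriage above 0.086 m and distance between pin_shoulder and hole_near above 0.09 m), for 0.2 s.
2. the pin is through both walls and the carriage, its grip against the near wall (value of joint carriage above 0.086 m and distance between pin_shoulder and hole_near below 0.006 m and angle between the x axis of pin_shoulder and the x axis of hole_near, either way round below 0.07 rad), for 0.2 s.
At the end, for the whole second after the job is handed in: The carriage is against its stop (joint above 0.086 of 0.090); the pin's shoulder is within 6 mm of the mouth of the near hole, the pin in line with the hole axis within 0.07 rad and pointing through the far wall, at rest and released (all of step 2 and linear speed of pin below 0.01 m/s and contact force between pin and the fingers below 0.1 N); the robot touches nothing.
It fails at once if a loose bystander is shifted by more than 40 mm (distance of any of weight, jar, driver, cup, spanner from where it was at the start of the episode above 0.04 m).
It also fails if it takes over 67 s, if anything falls off the work surface, if the arm or the gripper's body presses on something with over 40 N, if the wrist force passes 120 N, or if a joint passes its speed limit or range.

## Working session

There is one attempt and no reset: what is moved stays moved. The work goes in short steps, Python scripts to look and compute and a tool call to move; the robot and the scene stay as the last step left them, time stands still between calls to the robot, and variables do not carry over. Pictures are saved under pics/ and viewed, and the job is handed in when it is done.

Besides the shell and the picture viewer there is one more tool, called as name([rows], argument=value, ...), one row to a line, values as JSON. arm_command: Moves the arm, as the interface text tells. Its arguments: {"type":"object","properties":{"motion":{"type":"array"},"grip_force":{"type":"number"}},"required":["motion"]}

```bash
ls; mkdir -p pics
python3 - <<'E'
from plant import ctrl
import cv2,json,pickle
s=ctrl.sense(); print(s)
for n in ["side","top","wrist"]:
    c=ctrl.read_camera(n); cv2.imwrite(f"pics/{n}0.png",c["img"]); pickle.dump(c,open(f"{n}0.pkl","wb"))
    print(n,{k:v for k,v in c.items() if k!="img"})
E
```

```text
pics
{'t': 0.0, 'q': array([-1.26419179,  0.52202247, -0.0363276 ,  1.60000031,  0.02118997,
        1.0211148 , -0.11276923]), 'qd': array([ 0.00164776,  0.00064164, -0.00120129,  0.00151794, -0.00024298,
       -0.00182657, -0.00107676]), 'effort': array([ 2.13032858e-03, -9.27081084e+01,  1.98062718e+00, -3.69934058e+01,
        1.79686316e-02,  7.90926861e-03,  6.34146704e-05]), 'tool_pos': array([0.2298835, 0.5808463, 0.2527232]), 'eef_rot': array([[-9.29850904e-01,  3.67936367e-01, -3.56420531e-04],
       [ 3.67936532e-01,  9.29850251e-01, -1.10419879e-03],
       [-7.48571712e-05, -1.15788038e-03, -9.99999327e-01]]), 'contact_force': array([-0.24895212, -0.76879909, -0.13372842]), 'torque': array([-0.05441196, -0.0185832 , -0.02165533]), 'finger_gap': 0.08559164060703886}
side {'fx': 361.37801100619527, 'fy': 361.37801100619527, 'cx': 251.01592288955078, 'cy': 192.64624405718612, 'rvec': array([ 2.13906991, -0.28118859,  0.14677862]), 'tvec': array([-0.5103709 ,  0.16369247,  1.20233472])}
top {'fx': 398.3889442755242, 'fy': 398.3889442755242, 'cx': 260.95807948835943, 'cy': 189.66195112276665, 'rvec': array([ 2.20831296, -2.21216418,  0.0553601 ]), 'tvec': array([-0.03330625,  0.52676566,  1.27020769])}
wrist {'fx': 329.43919559950047, 'fy': 329.43919559950047, 'cx': 255.91263448305753, 'cy': 193.61360196868992, 'tool_from_camera': array([[-2.08746160e-03, -9.60884685e-01, -2.76940904e-01,
         6.96857786e-02],
       [ 9.99997810e-01, -2.04708792e-03, -4.34899982e-04,
        -1.06584121e-03],
       [-1.49033647e-04, -2.76941205e-01,  9.60886854e-01,
        -1.20662774e-01],
       [ 0.00000000e+00,  0.00000000e+00,  0.00000000e+00,
         1.00000000e+00]])}
```

View pics/side0.png

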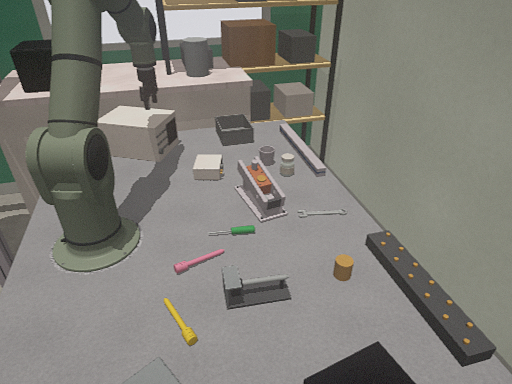

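View pics/top0.png

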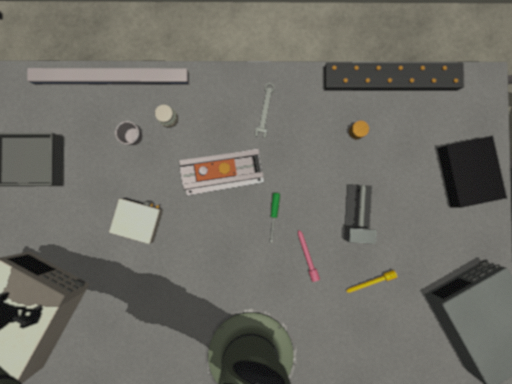

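View pics/wrist0.png

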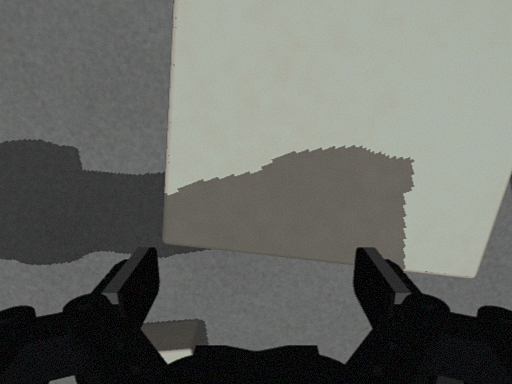

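The side view shows the ramp at about (262,190), the stand with the steel pin at (257,287), and pink (200,261) and yellow (180,322) look-alikes. In the top view the ramp is at (221,171) and the stand pin at (362,212). The pin to use is the steel one in the grey stand, with its grip under the roof. I'll enlarge crops to check this.

```bash
cat > h.py <<'E'
import numpy as np,cv2,pickle
def load(n): return pickle.load(open(n+".pkl","rb"))
def P(c):
    R=cv2.Rodrigues(c["rvec"])[0]; return R,np.asarray(c["tvec"])
def ray(c,uv,s=None):
    d=np.array([(uv[0]-c["cx"])/c["fx"],(uv[1]-c["cy"])/c["fy"],1.])
    if "rvec" in c:
        R,t=P(c); return -R.T@t, R.T@d
    T=c["tool_from_camera"];Rt=np.array(s["eef_rot"]);p=np.array(s["tool_pos"])
    return p+Rt@T[:3,3], Rt@(T[:3,:3]@d)
def onz(c,uv,z,s=None):
    o,d=ray(c,uv,s); return o+d*(z-o[2])/d[2]
def tri(*rays):
    A=np.zeros((3,3));b=np.zeros(3)
    for o,d in rays:
        d=d/np.linalg.norm(d);M=np.eye(3)-np.outer(d,d);A+=M;b+=M@o
    x=np.linalg.solve(A,b)
    return x,[np.linalg.norm((np.eye(3)-np.outer(d,d)/(d@d))@(x-o)) for o,d in rays]
def proj(c,X,s=None):
    X=np.asarray(X,float)
    if "rvec" in c: R,t=P(c); q=R@X+t
    else:
        T=c["tool_from_camera"];q=np.linalg.inv(T)@np.r_[np.array(s["eef_rot"]).T@(X-s["tool_pos"]),1];q=q[:3]
    return np.array([c["fx"]*q[0]/q[2]+c["cx"],c["fy"]*q[1]/q[2]+c["cy"]])
def crop(img,x0,y0,x1,y1,k,name):
    cv2.imwrite("pics/"+name+".png",cv2.resize(img[y0:y1,x0:x1],None,fx=k,fy=k,interpolation=cv2.INTER_CUBIC))
def shot(name,tag):
    from plant import ctrl
    s=ctrl.sense();c=ctrl.read_camera(name);c["s"]=s
    pickle.dump(c,open(tag+".pkl","wb"));cv2.imwrite("pics/"+tag+".png",c["img"]);return c,s
E
python3 - <<'E'
from h import *
t=load("top0");s=load("side0")
a=cv2.resize(t["img"][140:200,170:270],None,fx=8,fy=8,interpolation=cv2.INTER_CUBIC);cv2.imwrite("pics/c1.png",a)
crop(t["img"],335,170,395,250,7,"c2")
crop(s["img"],210,255,300,315,8,"c3")
crop(s["img"],225,145,295,225,7,"c4")
for n,uv in [("knob",(203,171)),("grip roof",(362,236)),("shanktip",(363,187)),("weight",(360,130)),("jar",(165,114)),("cup",(128,132))]: print(n,onz(t,uv,0.06))
E
```

```text
knob [0.58277907 0.14520481 0.06      ]
grip roof [ 0.38141401 -0.34492001  0.06      ]
shanktip [ 0.53268298 -0.34971462  0.06      ]
weight [ 0.71035178 -0.34233227  0.06      ]
jar [0.75981128 0.26322568 0.06      ]
cup [0.70367453 0.37672406 0.06      ]
```

View pics/c1.png

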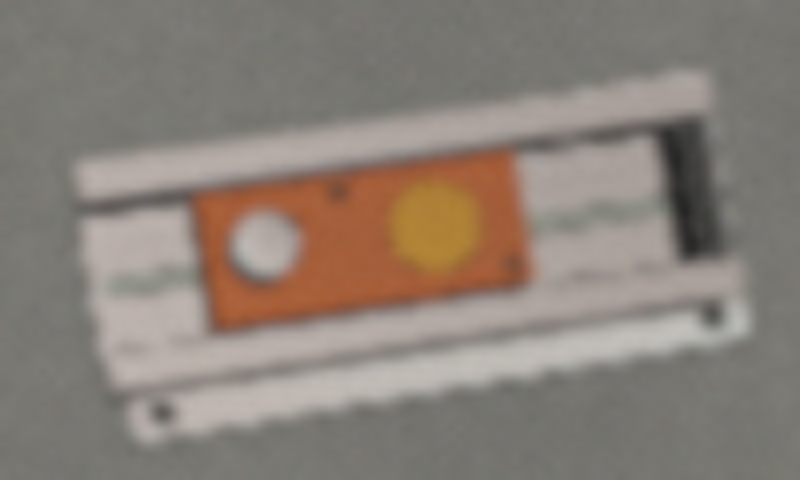

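View pics/c2.png

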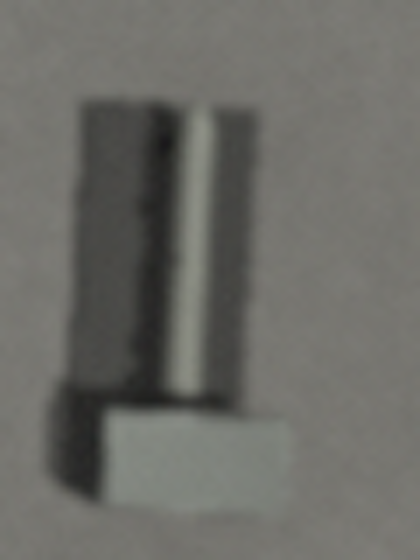

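View pics/c3.png

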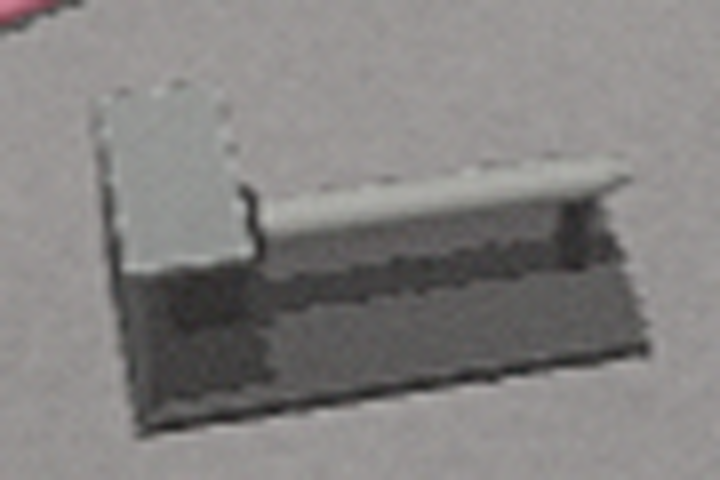

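View pics/c4.png

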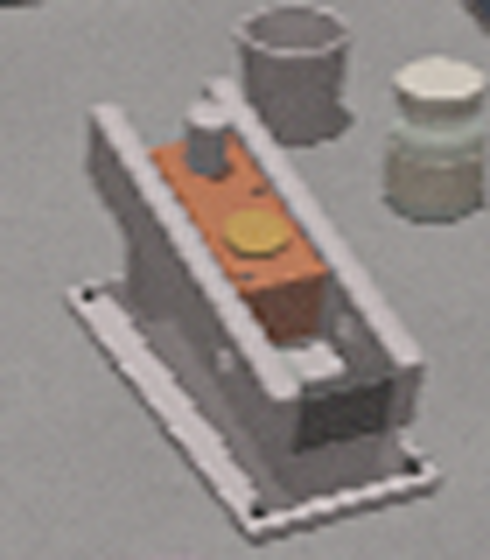

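The steel pin is in the stand and its grip is under the grey roof (top crop shank x≈187–203), so that is the right one. The carriage is at the upper end of the ramp. The near hole shows in the side crop at (225,357). Next I'll compute rough poses.

Run:
```python
from h import *
t=load("top0");s=load("side0")
T=lambda a,b:(170+a/8-.5,140+b/8-.5)
S4=lambda a,b:(225+a/7-.5,145+b/7-.5)
S3=lambda a,b:(210+a/8-.5,255+b/8-.5)
T2=lambda a,b:(335+a/7-.5,170+b/7-.5)
print("cams",ray(t,(0,0))[0],ray(s,(0,0))[0])
print("knob top",tri(ray(t,T(263,240)),ray(s,S4(207,113))))
print("disc",tri(ray(t,T(435,227)),ray(s,S4(257,232))))
# bolts on base plate z~.01
for b in [(162,412),(712,317)]: print("bolt top",onz(t,T(*b),.01))
for b in [(88,295),(258,510),(410,466)]: print("bolt side",onz(s,S4(*b),.01))
print("wall-end near top", tri(ray(t,T(742,280)),ray(s,S4(283,390))), "far",tri(ray(t,T(712,88)),ray(s,S4(408,362))))
print("hole side z.079",onz(s,S4(224,357),.079))
print("pin tip",tri(ray(t,T2(204,108)),ray(s,S3(625,180))), onz(t,T2(204,108),.05))
print("pin shoulder-ish",tri(ray(t,T2(186,392)),ray(s,S3(262,215))), onz(t,T2(186,392),.058))
```

```text
cams [ 0.48078555 -0.0160293   1.28864552] [ 0.26132448 -1.01465737  0.79690803]
knob top (array([0.57782458, 0.13504371, 0.15370391]), [np.float64(0.0015003399642130322), np.float64(0.0015003399642130836)])
disc (array([0.58765857, 0.07681229, 0.11183488]), [np.float64(3.315227251979367e-05), np.float64(3.315227251961602e-05)])
bolt top [0.52274628 0.19392206 0.01      ]
bolt top [ 0.56060267 -0.02638461  0.01      ]
bolt side [0.52180898 0.19674876 0.01      ]
bolt side [ 0.55955138 -0.02593934  0.01      ]
bolt side [ 0.64707793 -0.01027845  0.01      ]
wall-end near top (array([ 0.56885669, -0.03688753,  0.09028233]), [np.float64(0.0007065807065202184), np.float64(0.0007065807065200549)]) far (array([ 0.64000683, -0.02518522,  0.08701126]), [np.float64(0.0027055570393049928), np.float64(0.002705557039304707)])
hole side z.079 [0.55256385 0.01502772 0.079     ]
pin tip (array([ 0.5394349 , -0.35492065,  0.04827136]), [np.float64(0.00023593780219405988), np.float64(0.00023593780219397761)]) [ 0.53957975 -0.35451915  0.05      ]
pin shoulder-ish (array([ 0.41288992, -0.34369345,  0.05468482]), [np.float64(0.0005582665796423577), np.float64(0.0005582665796424466)]) [ 0.4136159  -0.34293366  0.058     ]
```

```bash
cat >> h.py <<'E'
from scipy.spatial.transform import Rotation as Ro
def goal(az,tiltx=0):
    # tool down, tool x azimuth az
    x=np.array([np.cos(az),np.sin(az),0]);z=np.array([0,0,-1.]);R=np.c_[x,np.cross(z,x),z]
    return R@Ro.from_rotvec([tiltx,0,0]).as_matrix()
def rel(p,R,s=None):
    from plant import ctrl
    s=s or ctrl.sense();E=np.array(s["eef_rot"])
    print("from",np.round(s["tool_pos"],4),"t",s["t"],"F",np.round(s["contact_force"],1))
    print("shift cm",np.round(E.T@(np.array(p)-s["tool_pos"])*100,2),"turn deg",np.round(np.degrees(Ro.from_matrix(E.T@R).as_rotvec()),2))
RAZ=0.170
rx=np.array([np.cos(RAZ),np.sin(RAZ),0]);ry=np.array([-np.sin(RAZ),np.cos(RAZ),0]);rz=np.array([0,0,1.])
E
python3 - <<'E'
from h import *
rel([.474,.001,.15],goal(np.pi+RAZ))
E
```

```text
from [0.2299 0.5809 0.2529] t 0.15 F [-0.1  0.7  0.3]
shift cm [-44.04 -44.93  10.33] turn deg [-5.000e-02 -1.000e-02 -3.133e+01]
```

arm_command([
  [[-44.04,-44.93,10.3],[0,0,-31.3],1],
  [[-44.04,-44.93,10.3],[0,0,-31.3],1],
  [[-44.04,-44.93,10.3],[0,0,-31.3],1],
  [[-44.04,-44.93,10.3],[0,0,-31.3],1],
  [[-44.04,-44.93,10.3],[0,0,-31.3],1],
  [[-44.04,-44.93,10.3],[0,0,-31.3],1],
  [[-44.04,-44.93,10.3],[0,0,-31.3],1],
  [[-44.04,-44.93,10.3],[0,0,-31.3],1],
  [[-44.04,-44.93,10.3],[0,0,-31.3],1],
  [[-44.04,-44.93,10.3],[0,0,-31.3],1],
])

```text
t: 0.98
tool_pos: [0.3899, 0.2003, 0.1858]
eef_rot: [[-0.986, -0.169, 0.0], [-0.169, 0.986, 0.0], [-0.0, 0.0, -1.0]]
contact_force: [1.8, 1.9, 0.1]
finger_gap: 0.0857
```

Run:
```python
from h import *
rel([.474,.001,.15],goal(np.pi+RAZ))
```

```text
from [0.3899 0.2003 0.1858] t 0.9833 F [1.8 1.9 0.1]
shift cm [ -4.93 -21.06   3.58] turn deg [ 0.    0.02 -0.02]
```

arm_command([
  [[-4.9,-21.0,3.6],[0,0,0],1],
  [[-4.9,-21.0,3.6],[0,0,0],1],
  [[-4.9,-21.0,3.6],[0,0,0],1],
  [[-4.9,-21.0,3.6],[0,0,0],1],
  [[-4.9,-21.0,3.6],[0,0,0],1],
  [[-4.9,-21.0,3.6],[0,0,0],1],
  [[-4.9,-21.0,3.6],[0,0,0],1],
  [[-4.9,-21.0,3.6],[0,0,0],1],
  [[-4.9,-21.0,3.6],[0,0,0],1],
  [[-4.9,-21.0,3.6],[0,0,0],1],
])

```text
t: 1.82
tool_pos: [0.4731, 0.0046, 0.1501]
eef_rot: [[-0.985, -0.17, 0.0], [-0.17, 0.985, 0.0], [-0.0, 0.0, -1.0]]
contact_force: [0.7, 0.4, 0.1]
finger_gap: 0.0853
```

Run:
```python
from h import *
c,s=shot("wrist","w1"); print(s["tool_pos"],s["t"])
```

```text
[0.47305227 0.00464567 0.1501427 ] 1.8167
```

View pics/w1.png

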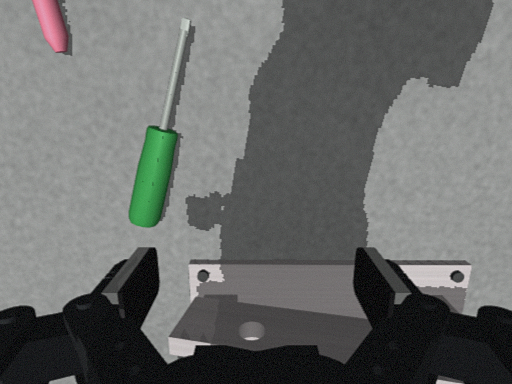

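Run:
```python
from h import *
c=load("w1");s=c["s"]
crop(c["img"],160,250,300,370,5,"c5")
b1=onz(c,(203,275.5),.01,s);b2=onz(c,(457,276),.01,s);print(b1,b2,np.arctan2(b2[1]-b1[1],b2[0]-b1[0])-np.pi/2)
```

```text
[ 0.56053618 -0.02936504  0.01      ] [0.52307545 0.19304162 0.01      ] 0.16686728358143577
```

View pics/c5.png

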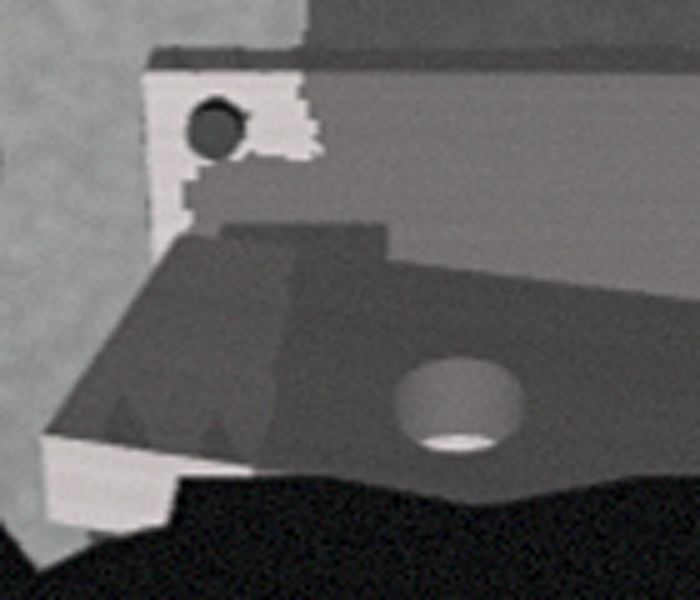

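Run:
```python
from h import *
c=load("w1");s=c["s"]
p=onz(c,(251.5,330.7),.079,s);print("hole",p)
o,d=ray(c,(251.5,330.7),s);print("depth", (p-o)@(np.array(s["eef_rot"])@c["tool_from_camera"][:3,2]))
# base-plate edge and wall foot perpendicular distances: foot at row ~250+240/5
f=onz(c,(260,264.5),.01,s);print("plate edge along rx",f@rx,"hole along rx",p@rx)
knob=np.array([.578,.135,.1537])
print((knob-p)@rx,(knob-p)@ry)
# push start: TCP ramp coords
st=p+rx*.042+ry*((knob-p)@ry+.048); st[2]=.165
print(st); rel([st[0],st[1],.215],goal(np.pi+.168));
```

```text
hole [0.55581187 0.01436861 0.079     ]
depth 0.22683100457443103
plate edge along rx 0.5367020851886238 hole along rx 0.5502306235391516
0.04227698885861896 0.11513861827770133
[0.56960625 0.18226121 0.165     ]
from [0.4731 0.0046 0.1502] t 1.8667 F [0.4 0.3 0.3]
shift cm [-12.54  15.86  -6.48] turn deg [0.01 0.01 0.19]
```

The near hole is at about (251.5,330.7) in the wrist image, which gives (0.556,0.014,0.079). The bolts on a common row confirm the yaw at about 0.168. Next I'll go uphill of the knob with the fingers closed.

arm_command([
  [[0,2,-6.5],[0,0,0],0],
  [[0,4,-6.5],[0,0,0],0],
  [[-4,8,-6.5],[0,0,0],0],
  [[-8,12,-6.5],[0,0,0],0],
  [[-12.5,15.9,-6.5],[0,0,0],0],
  [[-12.5,15.9,-6.5],[0,0,0],0],
  [[-12.5,15.9,-6.5],[0,0,0],0],
  [[-12.5,15.9,-6.5],[0,0,0],0],
  [[-12.5,15.9,-4],[0,0,0],0],
  [[-12.5,15.9,-1.5],[0,0,0],0],
])

```text
t: 2.7
tool_pos: [0.5697, 0.1815, 0.1655]
eef_rot: [[-0.986, -0.169, 0.002], [-0.169, 0.986, 0.001], [-0.002, 0.0, -1.0]]
contact_force: [0.5, 0.1, -1.5]
finger_gap: 0.0002
```

Run:
```python
from h import *
c,s=shot("side","s2"); print(s["tool_pos"],s["finger_gap"],s["contact_force"])
crop(c["img"],215,125,305,215,7,"c6")
c,s=shot("top","t2");crop(c["img"],160,130,270,210,7,"c7")
c,s=shot("wrist","w2")
```

```text
[0.56965432 0.18152447 0.16546658] 0.0002402193247183506 [ 0.54885869  0.11916341 -1.49387728]
```

View pics/c6.png

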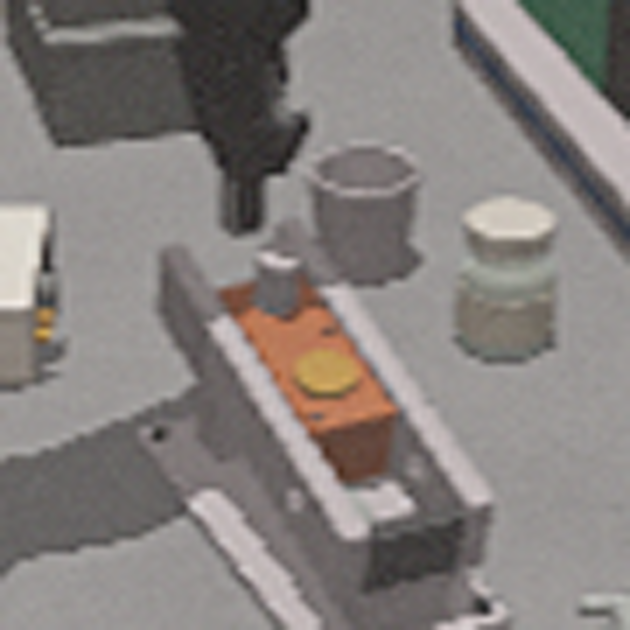

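View pics/w2.png

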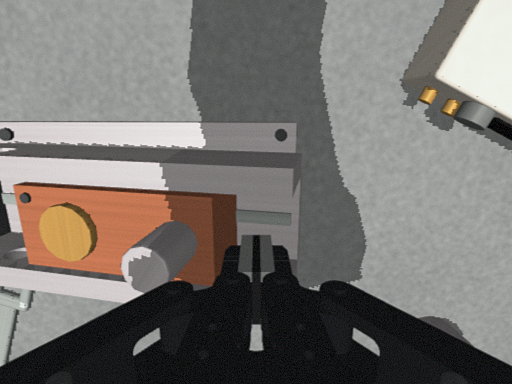

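arm_command([
  [[0,0,0.6],[0,0,0],0],
  [[0,-1.0,0.7],[0,0,0],0],
  [[0,-1.8,0.75],[0,0,0],0],
  [[0,-2.6,0.9],[0,0,0],0],
  [[0,-3.4,1.05],[0,0,0],0],
  [[0,-4.2,1.2],[0,0,0],0],
  [[0,-5.0,1.4],[0,0,0],0],
  [[0,-5.8,1.55],[0,0,0],0],
  [[0,-6.5,1.7],[0,0,0],0],
  [[0,-7.0,1.8],[0,0,0],0],
])

```text
t: 3.68
tool_pos: [0.5817, 0.1111, 0.1468]
eef_rot: [[-0.986, -0.168, 0.0], [-0.168, 0.986, -0.0], [-0.0, -0.0, -1.0]]
contact_force: [0.5, 3.1, 2.9]
finger_gap: 0.0002
```

Run:
```python
from h import *
c,s=shot("wrist","w3"); print(s["tool_pos"],s["contact_force"])
```

```text
[0.58172415 0.11109267 0.14678183] [0.51724717 3.1113819  2.86630893]
```

View pics/w3.png

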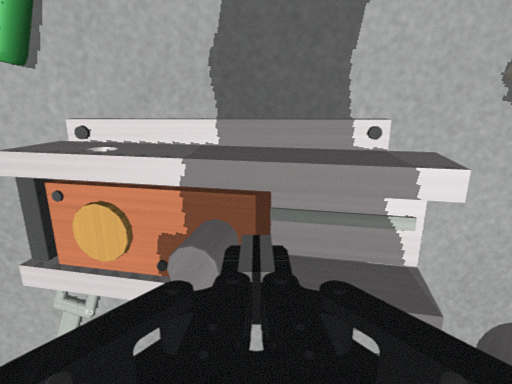

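arm_command([
  [[0,-0.3,0.05],[0,0,0],0],
  [[0,-0.5,0.1],[0,0,0],0],
  [[0,-0.7,0.15],[0,0,0],0],
  [[0,-0.9,0.2],[0,0,0],0],
  [[0,-1.0,0.2],[0,0,0],0],
  [[0,-1.1,0.25],[0,0,0],0],
  [[0,-1.2,0.25],[0,0,0],0],
  [[0,-1.2,0.25],[0,0,0],0],
  [[0,-1.2,0.25],[0,0,0],0],
  [[0,-1.2,0.25],[0,0,0],0],
])

```text
t: 4.57
tool_pos: [0.5835, 0.1004, 0.1444]
eef_rot: [[-0.986, -0.169, -0.0], [-0.169, 0.986, -0.0], [0.0, -0.0, -1.0]]
contact_force: [-0.2, 0.3, 0.2]
finger_gap: 0.0003
```

Run:
```python
from h import *
c,s=shot("wrist","w4"); print(s["tool_pos"],s["contact_force"])
crop(c["img"],0,110,256,300,3,"c8")
```

```text
[0.58345045 0.10036784 0.14440987] [-0.23272703  0.26478289  0.24556571]
```

View pics/c8.png

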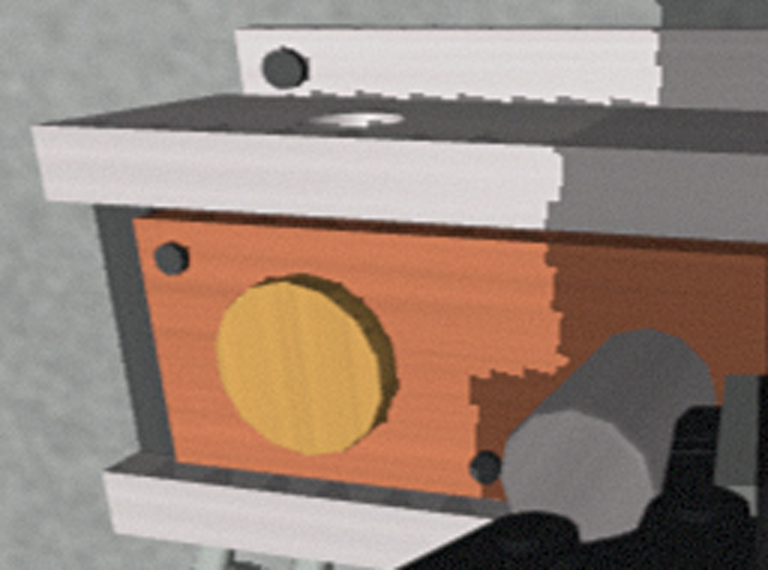

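arm_command([
  [[0,-0.2,0.05],[0,0,0],0],
  [[0,-0.4,0.1],[0,0,0],0],
  [[0,-0.6,0.15],[0,0,0],0],
  [[0,-0.8,0.15],[0,0,0],0],
  [[0,-0.8,0.15],[0,0,0],0],
  [[0,-0.8,0.15],[0,0,0],0],
  [[0,-0.8,0.15],[0,0,0],0],
  [[0,-0.8,0.15],[0,0,0],0],
  [[0,-0.8,0.15],[0,0,0],0],
  [[0,-0.8,0.15],[0,0,0],0],
])

```text
t: 5.45
tool_pos: [0.5842, 0.0977, 0.1435]
eef_rot: [[-0.985, -0.173, -0.0], [-0.173, 0.985, 0.006], [-0.001, 0.006, -1.0]]
contact_force: [-8.6, 26.6, 9.0]
finger_gap: 0.0002
```

Run:
```python
from h import *
c,s=shot("wrist","w5"); print(s["tool_pos"],s["contact_force"])
crop(c["img"],0,110,256,300,3,"c9")
```

```text
[0.58419238 0.09769365 0.14350189] [-8.64900709 26.5651291   8.99622329]
```

View pics/c9.png

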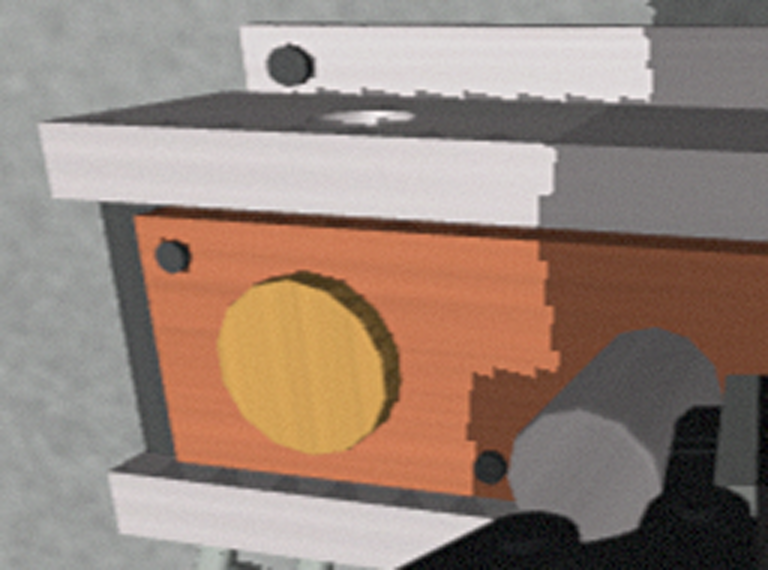

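The carriage is against the stop: 27 N of reaction and no further motion, with the copper end flush to the dark stop in the crop. Now I'll back off and go to the stand.

arm_command([
  [[0,1,-0.5],[0,0,0],0],
  [[0,2.5,-3],[0,0,0],0],
  [[0,2.5,-6],[0,0,0],0],
  [[0,0,-9],[0,0,0],0.3],
  [[0,-4,-10],[0,0,0],1],
  [[0,-8,-10],[0,0,0],1],
  [[2,-12,-10],[0,0,0],1],
  [[4,-16,-10],[0,0,0],1],
  [[6,-20,-10],[0,0,0],1],
  [[8,-24,-10],[0,0,0],1],
])

```text
t: 6.33
tool_pos: [0.549, -0.1481, 0.2431]
eef_rot: [[-0.986, -0.168, 0.0], [-0.168, 0.986, -0.0], [0.0, -0.0, -1.0]]
contact_force: [1.5, -0.3, 0.2]
finger_gap: 0.0835
```

Run:
```python
from h import *
from plant import ctrl
s=ctrl.sense();print(s["q"],s["t"],s["contact_force"])
sh=np.array([.411,-.343]);a=-.09;d=np.array([np.cos(a),np.sin(a)])
p=sh+d*.03
rel([p[0],p[1],.16],goal(np.pi+a))
```

```text
[ 0.17549126  0.44286969 -0.02259653  1.76318054  0.01260991  0.9355298
  1.88750672] 6.3333 [ 1.50823692 -0.26275256  0.15296455]
from [ 0.549  -0.1481  0.2431] t 6.3333 F [ 1.5 -0.3  0.2]
shift cm [ 13.98 -17.66   8.32] turn deg [-0.03  0.   14.85]
```

arm_command([
  [[14,-17.7,8.3],[0,0,14.85],1],
  [[14,-17.7,8.3],[0,0,14.85],1],
  [[14,-17.7,8.3],[0,0,14.85],1],
  [[14,-17.7,8.3],[0,0,14.85],1],
  [[14,-17.7,8.3],[0,0,14.85],1],
  [[14,-17.7,8.3],[0,0,14.85],1],
  [[14,-17.7,8.3],[0,0,14.85],1],
  [[14,-17.7,8.3],[0,0,14.85],1],
  [[14,-17.7,8.3],[0,0,14.85],1],
  [[14,-17.7,8.3],[0,0,14.85],1],
])

```text
t: 7.17
tool_pos: [0.4425, -0.3432, 0.1603]
eef_rot: [[-0.996, 0.088, 0.001], [0.088, 0.996, -0.0], [-0.001, 0.0, -1.0]]
contact_force: [-0.2, 0.7, 0.1]
finger_gap: 0.0854
```

Run:
```python
from h import *
c,s=shot("wrist","w6"); print(s["tool_pos"],s["contact_force"],s["q"])
```

```text
[ 0.44254414 -0.3431994   0.16030437] [-0.16664041  0.69602188  0.12099914] [ 0.51307797  0.53915948  0.05652538  1.86047184 -0.0433595   0.74263259
  2.07588082]
```

View pics/w6.png

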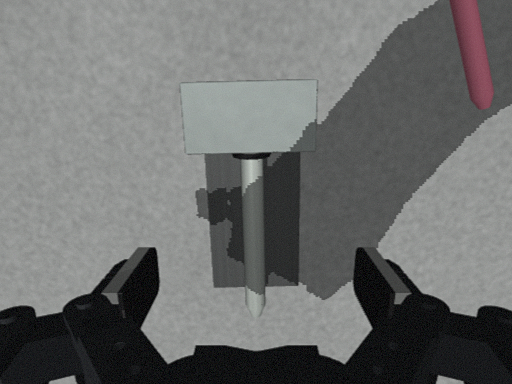

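Run:
```python
from h import *
c=load("w6")
crop(c["img"],195,140,315,330,4,"c10")
g=cv2.GaussianBlur(cv2.cvtColor(c["img"],cv2.COLOR_BGR2GRAY),(3,3),0).astype(int)
for r in (166,172,178,200,230,250,270): print(r,list(g[r,232:278]))
```

```text
166 [np.int64(85), np.int64(85), np.int64(84), np.int64(85), np.int64(86), np.int64(85), np.int64(84), np.int64(82), np.int64(84), np.int64(98), np.int64(117), np.int64(131), np.int64(142), np.int64(152), np.int64(160), np.int64(167), np.int64(175), np.int64(182), np.int64(188), np.int64(190), np.int64(185), np.int64(178), np.int64(174), np.int64(170), np.int64(166), np.int64(159), np.int64(151), np.int64(141), np.int64(132), np.int64(114), np.int64(86), np.int64(58), np.int64(43), np.int64(42), np.int64(46), np.int64(53), np.int64(58), np.int64(60), np.int64(61), np.int64(60), np.int64(55), np.int64(49), np.int64(47), np.int64(46), np.int64(48), np.int64(49)]
172 [np.int64(84), np.int64(85), np.int64(85), np.int64(84), np.int64(84), np.int64(85), np.int64(86), np.int64(83), np.int64(82), np.int64(94), np.int64(113), np.int64(129), np.int64(141), np.int64(151), np.int64(160), np.int64(166), np.int64(173), np.int64(182), np.int64(189), np.int64(190), np.int64(185), np.int64(177), np.int64(173), np.int64(169), np.int64(165), np.int64(159), np.int64(152), np.int64(143), np.int64(133), n
[... 2805 characters left out ...]
nt64(44), np.int64(43), np.int64(45), np.int64(47)]
270 [np.int64(79), np.int64(79), np.int64(77), np.int64(76), np.int64(77), np.int64(79), np.int64(79), np.int64(79), np.int64(79), np.int64(80), np.int64(79), np.int64(75), np.int64(72), np.int64(74), np.int64(81), np.int64(87), np.int64(90), np.int64(93), np.int64(95), np.int64(95), np.int64(96), np.int64(97), np.int64(97), np.int64(96), np.int64(95), np.int64(93), np.int64(91), np.int64(89), np.int64(87), np.int64(85), np.int64(82), np.int64(74), np.int64(62), np.int64(51), np.int64(45), np.int64(43), np.int64(44), np.int64(45), np.int64(44), np.int64(44), np.int64(44), np.int64(45), np.int64(45), np.int64(43), np.int64(43), np.int64(44)]
```

View pics/c10.png

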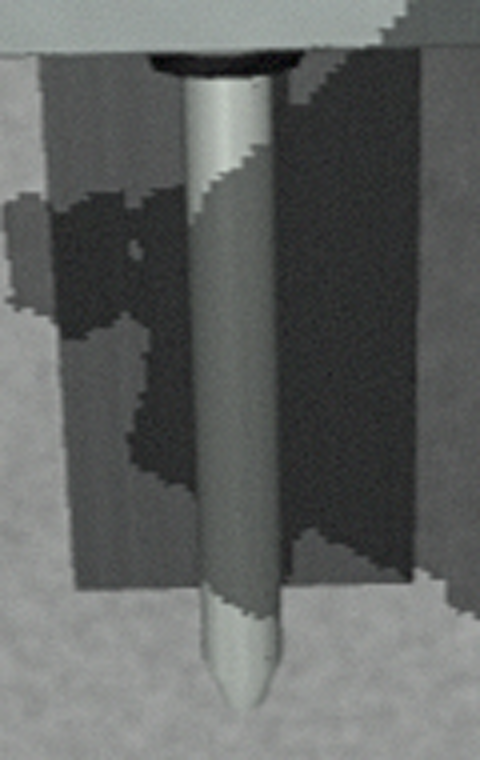

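Run:
```python
from h import *
c=load("w6");s=c["s"]
a=onz(c,(251.9,163),.05,s);b=onz(c,(254.3,266),.05,s);tip=onz(c,(255.9,316),.05,s);sh=onz(c,(251.8,158.7),.058,s)
d=(tip-a)[:2];print(a,b,tip,sh,"az",np.arctan2(*(tip-a)[1::-1]),np.arctan2(*(b-a)[1::-1]),"len",np.linalg.norm((tip-sh)[:2]))
```

```text
[ 0.41626534 -0.34498183  0.05      ] [ 0.49741975 -0.35074814  0.05      ] [ 0.54276812 -0.35361397  0.05      ] [ 0.4117818  -0.34453477  0.058     ] az -0.06813113586413638 -0.07093435270322608 len 0.13130060586080977
```

Run:
```python
from h import *
a=-.069;d=np.array([np.cos(a),np.sin(a),0])
p=np.array([.4117,-.3446,.053])+d*.022
rel(p,goal(np.pi+a))
```

```text
from [ 0.4426 -0.3431  0.1603] t 7.2167 F [ 0.9 -0.  -0.1]
shift cm [ 0.88 -0.38 10.73] turn deg [-0.    0.04 -1.1 ]
```

arm_command([
  [[0.88,-0.38,0],[0,0,-1.1],1],
  [[0.88,-0.38,2],[0,0,-1.1],1],
  [[0.88,-0.38,5],[0,0,-1.1],1],
  [[0.88,-0.38,8],[0,0,-1.1],1],
  [[0.88,-0.38,10],[0,0,-1.1],1],
  [[0.88,-0.38,10.7],[0,0,-1.1],1],
  [[0.88,-0.38,10.7],[0,0,-1.1],1],
  [[0.88,-0.38,10.7],[0,0,-1.1],0.35],
  [[0.88,-0.38,10.7],[0,0,-1.1],0.35],
  [[0.88,-0.38,10.7],[0,0,-1.1],0.35],
], grip_force=60)

```text
t: 8.05
tool_pos: [0.4335, -0.3473, 0.0544]
eef_rot: [[-0.998, 0.07, 0.002], [0.07, 0.998, -0.001], [-0.002, -0.001, -1.0]]
contact_force: [-0.6, 0.2, -0.7]
finger_gap: 0.0517
```

Run:
```python
from h import *
c,s=shot("wrist","w7"); print(s["tool_pos"],s["contact_force"],s["finger_gap"])
crop(c["img"],150,60,360,300,3,"c11")
```

```text
[ 0.43348789 -0.34725624  0.0543751 ] [-0.64617823  0.19226879 -0.69795618] 0.05170005120475696
```

View pics/w7.png

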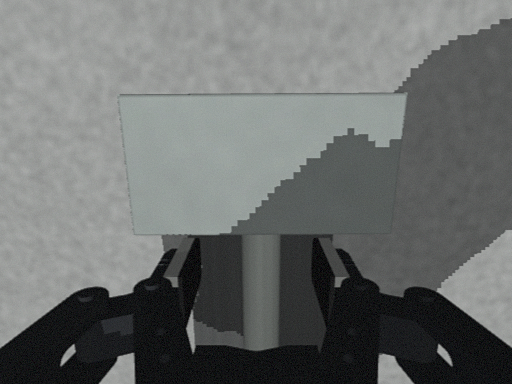

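The pads straddle the shank, which sits at columns 242–279 against a jaw centre of about 257. I'll shift 1.3 mm and close.

arm_command([
  [[0,0.13,0.1],[0,0,0],0.35],
  [[0,0.13,0.1],[0,0,0],0.15],
  [[0,0.13,0.1],[0,0,0],0],
  [[0,0.13,0.1],[0,0,0],0],
  [[0,0.13,0.1],[0,0,0],0],
  [[0,0.13,0.1],[0,0,0],0],
  [[0,0.13,0.1],[0,0,0],0],
  [[0,0.13,0.1],[0,0,0],0],
  [[0,0.13,0.1],[0,0,0],0],
  [[0,0.13,0.1],[0,0,0],0],
], grip_force=70)

```text
t: 8.93
tool_pos: [0.4331, -0.3453, 0.0524]
eef_rot: [[-0.998, 0.07, 0.0], [0.07, 0.998, 0.0], [-0.0, 0.0, -1.0]]
contact_force: [-1.1, 3.7, 9.0]
finger_gap: 0.0139
```

Run:
```python
from h import *
from plant import ctrl
s=ctrl.sense(); print(s["tool_pos"],s["contact_force"],s["finger_gap"],s["eef_rot"])
```

```text
[ 0.43305245 -0.34531517  0.05244157] [-1.08110002  3.74713315  9.00253251] 0.01389945470441422 [[-9.97541555e-01  7.00768823e-02  2.77107285e-04]
 [ 7.00769368e-02  9.97541571e-01  1.91975768e-04]
 [-2.62972973e-04  2.10922635e-04 -9.99999943e-01]]
```

arm_command([
  [[0,0,-0.3],[0,0,0],0],
  [[0,0,-0.55],[0,0,0],0],
  [[0,0,-0.55],[0,0,0],0],
  [[-1,0,-0.55],[0,0,0],0],
  [[-2,0,-0.55],[0,0,0],0],
  [[-3,0,-0.55],[0,0,0],0],
  [[-4,0,-0.55],[0,0,0],0],
  [[-4.5,0,-0.55],[0,0,0],0],
  [[-4.5,0,-0.55],[0,0,0],0],
  [[-4.5,0,-0.55],[0,0,0],0],
])

```text
t: 9.77
tool_pos: [0.4777, -0.3486, 0.0572]
eef_rot: [[-0.998, 0.07, -0.0], [0.07, 0.998, 0.0], [0.0, 0.0, -1.0]]
contact_force: [-0.1, 0.2, -2.6]
finger_gap: 0.0141
```

Run:
```python
from h import *
c,s=shot("wrist","w8"); print(s["tool_pos"],s["contact_force"],s["finger_gap"])
c,s=shot("side","s8");crop(c["img"],200,240,320,320,6,"c12")
```

```text
[ 0.47772907 -0.34861128  0.05722602] [-0.1084751   0.20432949 -2.63238506] 0.014107917252401658
```

View pics/w8.png

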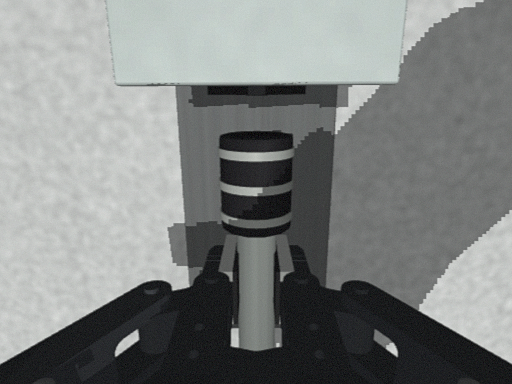

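View pics/c12.png

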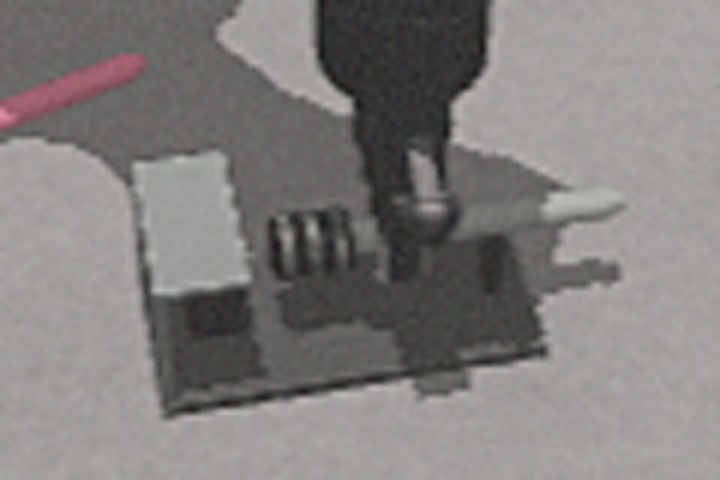

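The grip is clear of the roof, with the grip's rear at row 132 and the roof edge at row 85. The shank is centred at column 257. I'll lift and carry it to the ramp.

Run:
```python
from h import *
RA=.168;rx=np.array([np.cos(RA),np.sin(RA),0])
h=np.array([.5558,.0144,.079]);p=h-rx*.133;p[2]=.13
rel(p,goal(np.pi+RA))
```

```text
from [ 0.4772 -0.3488  0.0574] t 9.8667 F [-0.4  0.3 -2.9]
shift cm [ 7.66 33.64 -7.26] turn deg [ 1.000e-02 -4.000e-02 -1.369e+01]
```

arm_command([
  [[0,0,-4],[0,0,0],0],
  [[0,0,-8],[0,0,0],0],
  [[0,3,-11],[0,0,-2],0],
  [[0,7,-11],[0,0,-4],0],
  [[1.5,11,-11],[0,0,-6],0],
  [[3,15,-11],[0,0,-8],0],
  [[4.5,19,-11],[0,0,-10],0],
  [[6,23,-11],[0,0,-12],0],
  [[7,27,-11],[0,0,-13.7],0],
  [[7.66,30,-11],[0,0,-13.7],0],
])

```text
t: 10.7
tool_pos: [0.4208, -0.0422, 0.1677]
eef_rot: [[-0.985, -0.17, -0.0], [-0.17, 0.985, 0.0], [0.0, 0.0, -1.0]]
contact_force: [1.2, -0.3, -2.6]
finger_gap: 0.0138
```

arm_command([
  [[0,2,0],[0,0,0],0],
  [[0,3.6,0],[0,0,0],0],
  [[0,3.6,1],[0,0,0],0],
  [[0,3.6,2.5],[0,0,0],0],
  [[0,3.6,3.7],[0,0,0],0],
  [[0,3.6,3.7],[0,0,0],0],
  [[0,3.6,3.7],[0,0,0],0],
  [[0,3.6,3.7],[0,0,0],0],
  [[0,3.6,3.7],[0,0,0],0],
  [[0,3.6,3.7],[0,0,0],0],
])

```text
t: 11.53
tool_pos: [0.4167, -0.0087, 0.1311]
eef_rot: [[-0.986, -0.167, 0.001], [-0.167, 0.986, 0.0], [-0.001, -0.0, -1.0]]
contact_force: [-0.2, 0.4, -2.4]
finger_gap: 0.0138
```

Run:
```python
from h import *
c,s=shot("wrist","w9"); print(s["tool_pos"],s["contact_force"],s["finger_gap"],s["t"])
c,s=shot("side","s9");crop(c["img"],150,130,310,240,5,"c13")
RA=.168;rx=np.array([np.cos(RA),np.sin(RA),0])
h=np.array([.5558,.0144,.079]);p=h-rx*.133;p[2]=.0815
rel(p,goal(np.pi+RA))
```

```text
[ 0.41670982 -0.00873307  0.13108001] [-0.23990915  0.367826   -2.43750004] 0.013783892692057037 11.5333
from [ 0.4166 -0.0087  0.1309] t 11.6333 F [-0.4  0.3 -3.3]
shift cm [-0.81 -0.05  4.94] turn deg [-0.    0.04  0.02]
```

View pics/w9.png

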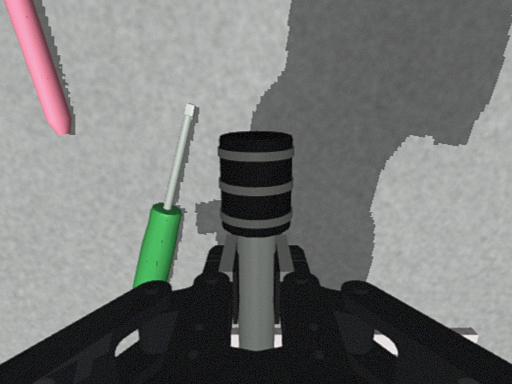

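View pics/c13.png

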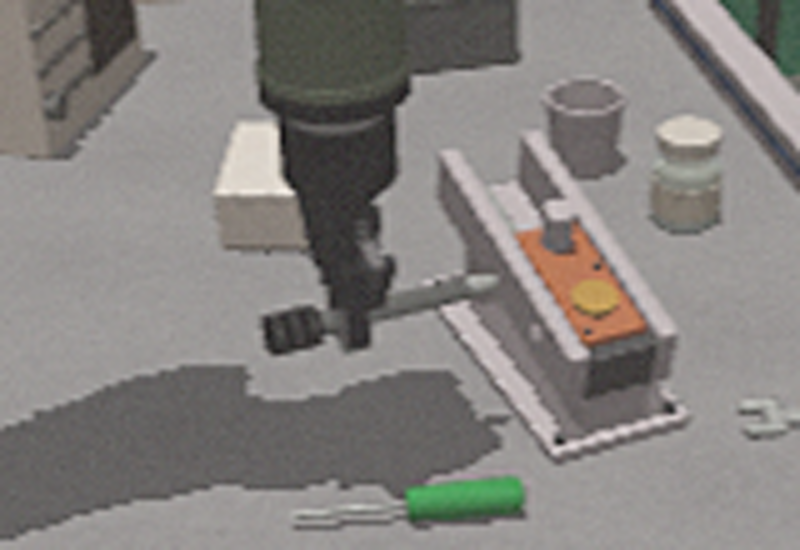

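Run:
```python
from h import *
c=load("s9");s=c["s"];R=np.array(s["eef_rot"])
def TP(v): return np.array(s["tool_pos"])+R@np.array(v)
for n,v in [("rear",(.058,-.0005,.0025)),("shoulder",(.022,-.0005,.0025)),("tip",(-.108,-.0005,.0025))]:
    u=proj(c,TP(v));print(n,u,(u-[150,130])*5+2)
c=load("w9");s=c["s"];R=np.array(s["eef_rot"])
for n,v in [("rear",(.058,-.0005,-.0115)),("shoulder",(.022,-.0005,-.0055)),("front",(.0,-.0005,-.0055))]:
    print(n,proj(c,TP(v),s))
crop(c["img"],200,120,310,350,3,"c14")
```

```text
rear [203.01340492 197.11008744] [267.06702461 337.5504372 ]
shoulder [213.32822822 194.56228965] [318.64114112 324.81144823]
tip [248.87307294 185.78258743] [496.36536469 280.91293716]
rear [258.07045095 137.6277218 ]
shoulder [257.9973688  232.18944313]
front [258.0159946  283.89881488]
```

View pics/c14.png

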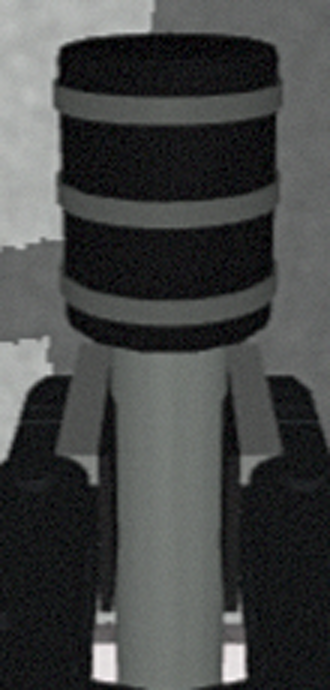

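arm_command([
  [[-0.8,0.05,1.5],[0,0,0],0],
  [[-0.8,0.05,3],[0,0,0],0],
  [[-0.8,0.05,4.5],[0,0,0],0],
  [[-0.8,0.05,4.95],[0,0,0],0],
  [[-0.8,0.05,4.95],[0,0,0],0],
  [[-0.8,0.05,4.95],[0,0,0],0],
  [[-0.8,0.05,4.95],[0,0,0],0],
  [[-0.8,0.05,4.95],[0,0,0],0],
  [[-0.8,0.05,4.95],[0,0,0],0],
  [[-0.8,0.05,4.95],[0,0,0],0],
])

```text
t: 12.47
tool_pos: [0.4245, -0.0068, 0.0814]
eef_rot: [[-0.986, -0.168, 0.001], [-0.168, 0.986, 0.0], [-0.001, -0.0, -1.0]]
contact_force: [-0.2, 0.3, -2.8]
finger_gap: 0.0138
```

Run:
```python
from h import *
c,s=shot("side","s10");crop(c["img"],200,150,300,230,8,"c15")
RA=.168;rx=np.array([np.cos(RA),np.sin(RA),0]);ry=np.array([-rx[1],rx[0],0])
h=np.array([.5558,.0144,.079])
R=np.array(s["eef_rot"]);p=np.array(s["tool_pos"])
tip=p+R@[-.1085,-.001,.0025];print(p,s["t"],"tip rel hole",[(tip-h)@a*1000 for a in (rx,ry,[0,0,1])])
for q in (tip,h): print((proj(c,q)-[200,150])*8+3.5)
```

```text
[ 0.42445436 -0.00680394  0.0813972 ] 12.4667 tip rel hole [np.float64(-24.53962805431368), np.float64(0.111401841000155), np.float64(-0.0207961038319604)]
[412.6771087  380.05309193]
[462.87255336 367.19947353]
```

View pics/c15.png

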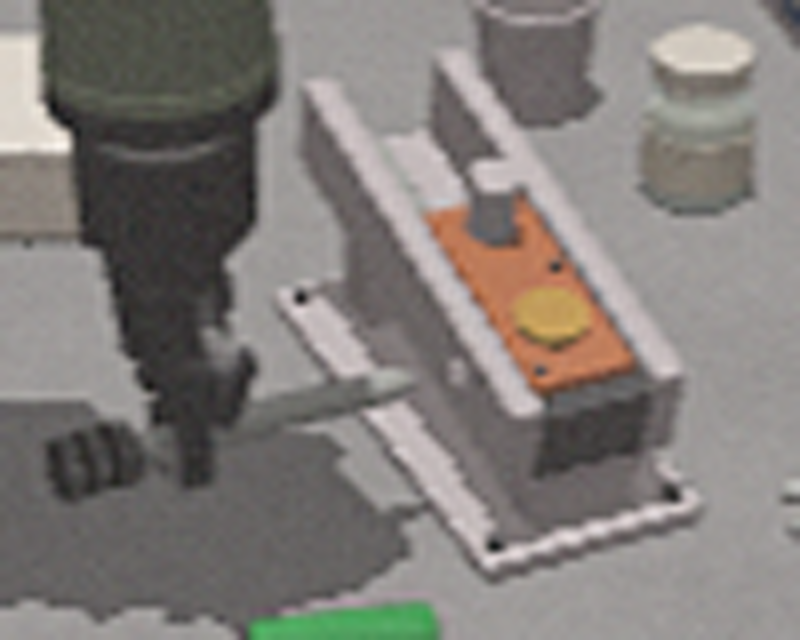

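The side view agrees with prediction: tip at (412,378) against (413,380), hole at (458,370) against (463,367). I'll insert gently.

arm_command([
  [[-0.7,0,0],[0,0,0],0],
  [[-1.4,0,0],[0,0,0],0],
  [[-2.0,0,0],[0,0,0],0],
  [[-2.5,0,0],[0,0,0],0],
  [[-2.9,0,0],[0,0,0],0],
  [[-3.3,0,0],[0,0,0],0],
  [[-3.7,0,0],[0,0,0],0],
  [[-3.7,0,0],[0,0,0],0],
  [[-3.7,0,0],[0,0,0],0],
  [[-3.7,0,0],[0,0,0],0],
])

```text
t: 13.35
tool_pos: [0.4605, -0.0006, 0.081]
eef_rot: [[-0.986, -0.168, -0.0], [-0.168, 0.986, -0.0], [0.0, -0.0, -1.0]]
contact_force: [-0.2, -1.1, -2.1]
finger_gap: 0.0137
```

```bash
cat >> h.py <<'E'
def tipinfo(s,xs=-.1085):
    RA=.168;rx=np.array([np.cos(RA),np.sin(RA),0]);ry=np.array([-rx[1],rx[0],0])
    h=np.array([.5558,.0144,.079]);R=np.array(s["eef_rot"]);p=np.array(s["tool_pos"])
    tip=p+R@[xs,-.001,.0025]
    F=np.array(s["contact_force"])
    print("t",s["t"],"tip rel mm",np.round([(tip-h)@a*1000 for a in (rx,ry,rz)],2),"F ramp",np.round([F@rx,F@ry,F[2]],1),"M",np.round(s["torque"],2),"gap",round(s["finger_gap"],4))
E
python3 - <<'E'
from h import *
c,s=shot("side","s11");crop(c["img"],200,150,300,230,8,"c16");tipinfo(s)
E
```

```text
t 13.35 tip rel mm [12.05  0.17 -0.55] F ramp [-0.4 -1.  -2.1] M [-0.03 -0.04 -0.01] gap 0.0137
```

View pics/c16.png

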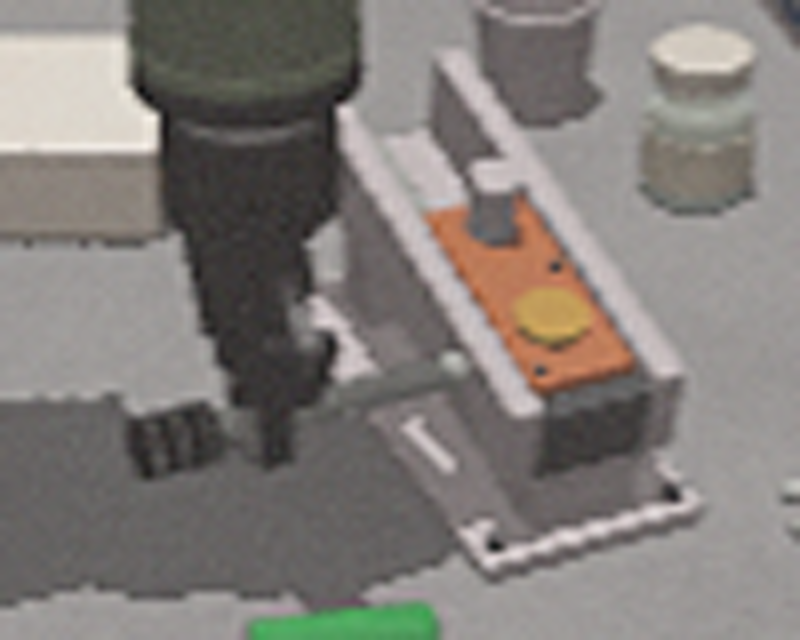

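The tip is 12 mm into the hole with almost no force. Continuing.

arm_command([
  [[-0.5,0,-0.04],[0,0,0],0],
  [[-1.0,0,-0.04],[0,0,0],0],
  [[-1.5,0,-0.04],[0,0,0],0],
  [[-2.0,0,-0.04],[0,0,0],0],
  [[-2.5,0,-0.04],[0,0,0],0],
  [[-3.0,0,-0.04],[0,0,0],0],
  [[-3.5,0,-0.04],[0,0,0],0],
  [[-3.8,0,-0.04],[0,0,0],0],
  [[-3.8,0,-0.04],[0,0,0],0],
  [[-3.8,0,-0.04],[0,0,0],0],
])

```text
t: 14.23
tool_pos: [0.4981, 0.0058, 0.0813]
eef_rot: [[-0.986, -0.168, -0.0], [-0.168, 0.986, -0.0], [0.0, -0.0, -1.0]]
contact_force: [-0.9, -0.6, -2.8]
finger_gap: 0.0143
```

Run:
```python
from h import *
from plant import ctrl
tipinfo(ctrl.sense())
```

```text
t 14.2333 tip rel mm [50.16  0.2  -0.23] F ramp [-1.  -0.5 -2.8] M [-0.01  0.05  0.06] gap 0.0143
```

arm_command([
  [[-0.5,0,-0.02],[0,0,0],0],
  [[-1.0,0,-0.02],[0,0,0],0],
  [[-1.5,0,-0.02],[0,0,0],0],
  [[-2.0,0,-0.02],[0,0,0],0],
  [[-2.4,0,-0.02],[0,0,0],0],
  [[-2.8,0,-0.02],[0,0,0],0],
  [[-3.2,0,-0.02],[0,0,0],0],
  [[-3.6,0,-0.02],[0,0,0],0],
  [[-3.8,0,-0.02],[0,0,0],0],
  [[-3.8,0,-0.02],[0,0,0],0],
])

```text
t: 15.07
tool_pos: [0.5361, 0.0123, 0.0816]
eef_rot: [[-0.986, -0.168, 0.0], [-0.168, 0.986, 0.0], [-0.0, -0.0, -1.0]]
contact_force: [0.9, -0.4, -2.2]
finger_gap: 0.014
```

Run:
```python
from h import *
c,s=shot("wrist","w12");tipinfo(s)
c,s=shot("side","s12");crop(c["img"],200,150,300,230,8,"c17")
```

```text
t 15.0667 tip rel mm [88.7   0.27  0.09] F ramp [ 0.8 -0.5 -2.2] M [ 0.    0.07 -0.03] gap 0.014
```

View pics/w12.png

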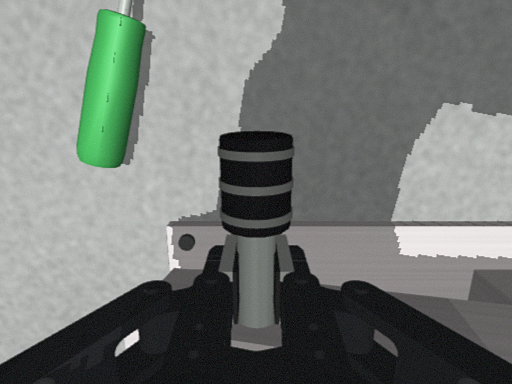

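View pics/c17.png

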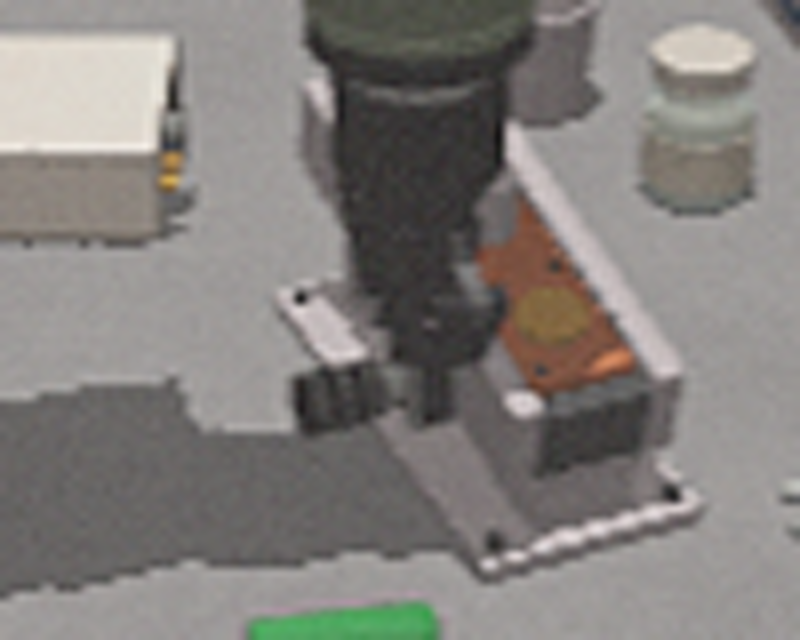

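arm_command([
  [[-0.2,0,0],[0,0,0],0],
  [[-0.4,0,0],[0,0,0],0],
  [[-0.5,0,0],[0,0,0],0],
  [[-0.55,0,0],[0,0,0],0],
  [[-0.55,0,0],[0,0,0],0],
  [[-0.55,0,0],[0,0,0],0],
  [[-0.55,0,0],[0,0,0],0],
  [[-0.55,0,0],[0,0,0],0],
  [[-0.55,0,0],[0,0,0],0],
  [[-0.55,0,0],[0,0,0],0],
])

```text
t: 16.0
tool_pos: [0.541, 0.0131, 0.0816]
eef_rot: [[-0.986, -0.168, 0.0], [-0.168, 0.986, -0.0], [0.0, -0.0, -1.0]]
contact_force: [0.8, -0.3, -3.6]
finger_gap: 0.0137
```

Run:
```python
from h import *
from plant import ctrl
tipinfo(ctrl.sense())
```

```text
t 16.0 tip rel mm [9.372e+01 2.200e-01 9.000e-02] F ramp [ 0.7 -0.4 -3.6] M [ 0.03  0.1  -0.05] gap 0.0137
```

arm_command([
  [[0,0,0.1],[0,0,0],0],
  [[0,0,0.1],[0,0,0],0.8],
  [[0,0,0.1],[0,0,0],0.8],
  [[0,0,0.1],[0,0,0],0.8],
  [[0,0,0.1],[0,0,0],0.8],
  [[0.5,0,0.15],[0,0,0],0.8],
  [[2,0,0.2],[0,0,0],0.8],
  [[3.5,0,0.2],[0,0,0],0.8],
  [[3.95,0,0.2],[0,0,0],0.8],
  [[3.95,0,0.2],[0,0,0],0.8],
])

```text
t: 16.83
tool_pos: [0.5013, 0.0062, 0.0797]
eef_rot: [[-0.986, -0.168, -0.001], [-0.168, 0.986, -0.0], [0.001, -0.0, -1.0]]
contact_force: [0.7, -0.2, -0.7]
finger_gap: 0.0683
```

Run:
```python
from h import *
c,s=shot("wrist","w13");tipinfo(s)
c,s=shot("side","s13");crop(c["img"],200,150,300,230,8,"c18")
```

```text
t 16.8333 tip rel mm [ 5.335e+01  4.000e-02 -1.840e+00] F ramp [ 0.7 -0.3 -0.7] M [ 0.   -0.04  0.01] gap 0.0683
```

View pics/w13.png

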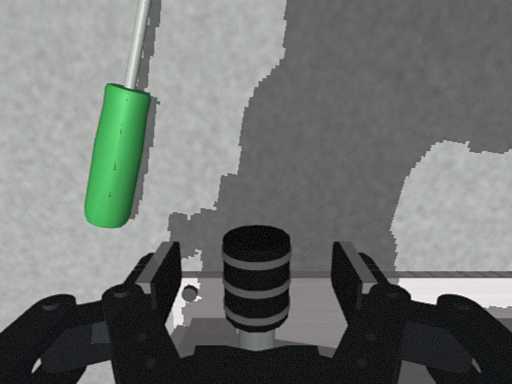

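View pics/c18.png

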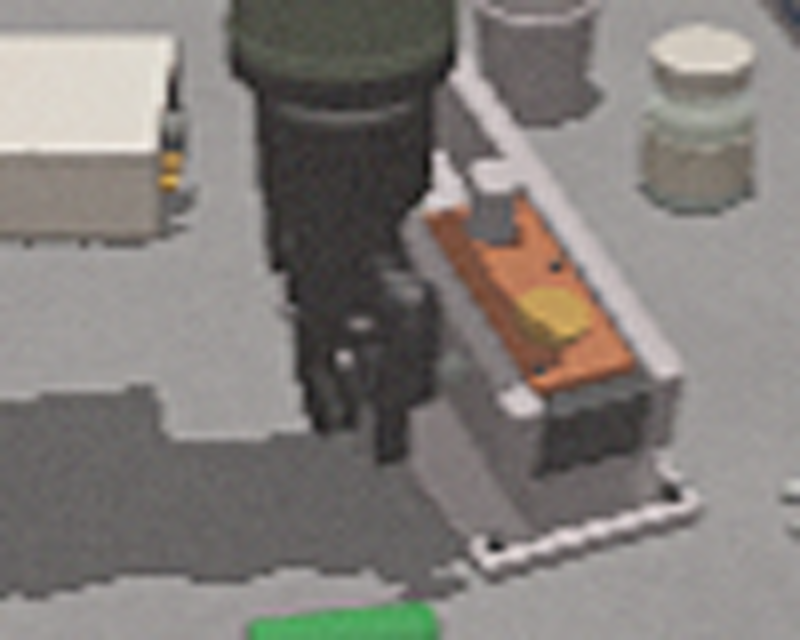

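Run:
```python
from h import *
c=load("w13");s=c["s"];R=np.array(s["eef_rot"]);p=np.array(s["tool_pos"])
for dz in (0,.002,.004):
  print(dz,[np.round(proj(c,p+R@np.array([x,-.001,.0+dz-.014]),s),1) for x in (.018,-.018)],[np.round(proj(c,p+R@np.array([.018,y,.0+dz]),s),1) for y in (-.015,.013)])
crop(c["img"],190,210,320,350,4,"c19")
```

```text
0 [array([256.7, 252. ]), array([256.9, 337.2])] [array([221.3, 236.2]), array([292. , 236.1])]
0.002 [array([256.7, 249.5]), array([256.9, 333.6])] [array([221.8, 234.2]), array([291.5, 234.1])]
0.004 [array([256.7, 247.1]), array([256.8, 330.1])] [array([222.3, 232.3]), array([291. , 232.2])]
```

View pics/c19.png

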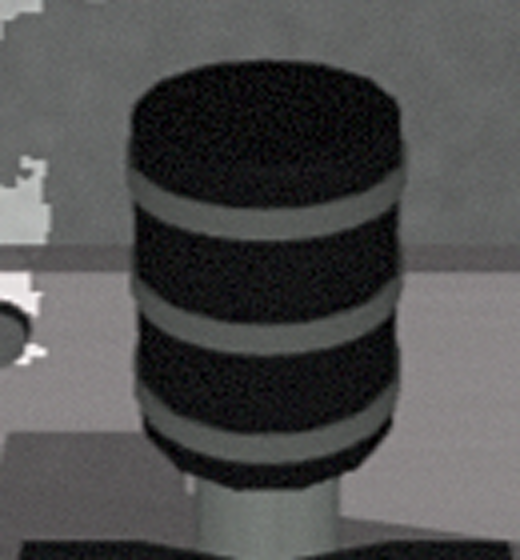

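Run:
```python
from h import *
from scipy.optimize import least_squares, brentq
a=load("w9");sa=a["s"];b=load("w13");sb=b["s"]
ra=np.array([125,227,325,350])/3+120-.33; rb=np.array([240,355,463,487])/4+210-.4
rad=np.array([.0145,.0145,.0145,.014])
def row(c,s,x,z): return proj(c,np.array(s["tool_pos"])+np.array(s["eef_rot"])@[x,-.001,z],s)[1]
xs=np.array([brentq(lambda x:row(a,sa,x,.0025-r_)-r,-.05,.1) for r,r_ in zip(ra,rad)]);print("x in tool A",xs)
# pin coords: shoulder at xs[3]; tool moved back D between; A tool->wall position constant
D=(93.72-53.35)/1000
x0=xs-D
def res(v,dx=0):
    z0,th=v  # z0 tool z of axis at x=-.018+..; th: rear lower positive
    return [row(b,sb,x+dx-r_*np.sin(th)*0, z0+th*(x-x0[3])-r_)-r for x,r_,r in zip(x0,rad,rb)]
for dx in (-.001,0,.001):
    f=least_squares(res,[.0025,0],args=(dx,));print(dx,f.x,np.round(f.fun,2),"world z at shoulder",sb["tool_pos"][2]-f.x[0],"grip centre",sb["tool_pos"][2]-f.x[0]-f.x[1]*.018)
print(x0)
```

```text
x in tool A [0.05020467 0.0383739  0.0263235  0.02291778]
-0.001 [0.00365073 0.02040484] [ 0.31 -0.42 -0.23  0.36] world z at shoulder 0.07607106122934007 grip centre 0.075703774178307
0 [0.00242437 0.00047597] [ 0.27 -0.37 -0.22  0.33] world z at shoulder 0.077297421455609 grip centre 0.07728885405010631
0.001 [ 0.00119812 -0.01946378] [ 0.24 -0.32 -0.21  0.3 ] world z at shoulder 0.07852367307077461 grip centre 0.07887402105496545
[ 0.00983467 -0.0019961  -0.0140465  -0.01745222]
```

arm_command([
  [[0,0,0],[0,0,0],0.4],
  [[0,0,0],[0,0,0],0],
  [[0,0,0],[0,0,0],0],
  [[0,0,0],[0,0,0],0],
  [[0,0,0],[0,0,0],0],
  [[0,0,0],[0,0,0],0],
  [[0,0,0],[0,0,0],0],
  [[0,0,-0.1],[0,0,0],0],
  [[0,0,-0.17],[0,0,0],0],
  [[0,0,-0.17],[0,0,0],0],
], grip_force=60)

```text
t: 17.77
tool_pos: [0.5019, 0.0064, 0.0813]
eef_rot: [[-0.986, -0.168, -0.001], [-0.168, 0.986, -0.0], [0.001, -0.0, -1.0]]
contact_force: [1.0, 0.4, -1.9]
finger_gap: 0.0263
```

Run:
```python
from h import *
c,s=shot("wrist","w14");tipinfo(s)
crop(c["img"],190,210,320,350,4,"c20")
c,s=shot("side","s14");crop(c["img"],200,150,300,230,8,"c21")
```

```text
t 17.7667 tip rel mm [54.    0.18 -0.25] F ramp [ 1.   0.2 -1.9] M [-0.03  0.11 -0.02] gap 0.0263
```

View pics/c20.png

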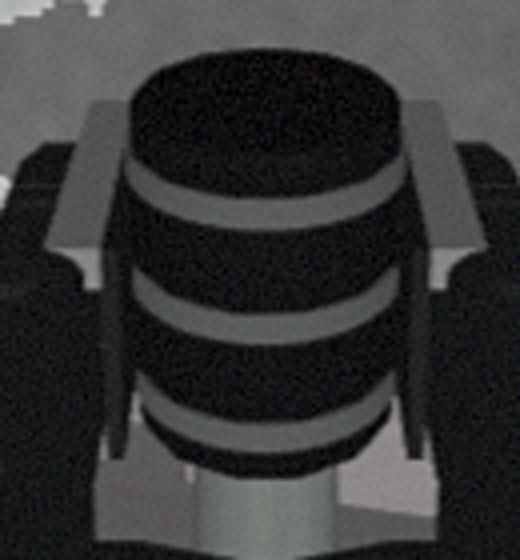

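View pics/c21.png

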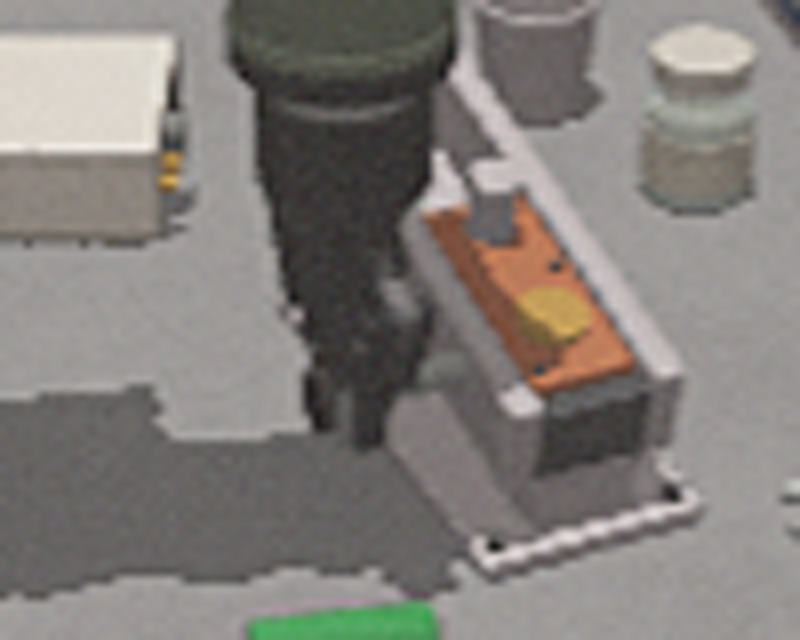

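arm_command([
  [[-0.3,0,0],[0,0,0],0],
  [[-0.6,0,0],[0,0,0],0],
  [[-0.9,0,0],[0,0,0],0],
  [[-1.2,0,0],[0,0,0],0],
  [[-1.5,0,0],[0,0,0],0],
  [[-1.5,0,0],[0,0,0],0],
  [[-1.5,0,0],[0,0,0],0],
  [[-1.5,0,0],[0,0,0],0],
  [[-1.5,0,0],[0,0,0],0],
  [[-1.5,0,0],[0,0,0],0],
])

```text
t: 18.7
tool_pos: [0.5168, 0.009, 0.0813]
eef_rot: [[-0.986, -0.168, -0.0], [-0.168, 0.986, -0.0], [0.0, -0.0, -1.0]]
contact_force: [0.7, 0.1, -3.0]
finger_gap: 0.0263
```

Run:
```python
from h import *
c,s=shot("wrist","w15");tipinfo(s)
crop(c["img"],190,210,320,350,4,"c22")
```

```text
t 18.7 tip rel mm [69.16  0.22 -0.21] F ramp [ 0.7 -0.  -3. ] M [0.01 0.15 0.  ] gap 0.0263
```

View pics/c22.png

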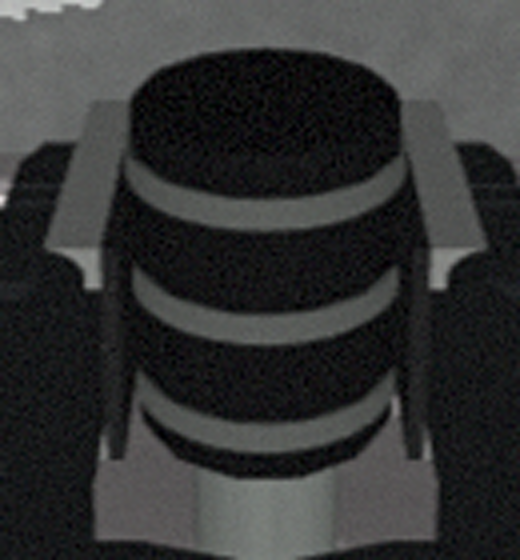

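The pin drove 15 mm freely with no slip in the pads. I'll drive the remaining ~21 mm and press to contact.

arm_command([
  [[-0.4,0,0],[0,0,0],0],
  [[-0.8,0,0],[0,0,0],0],
  [[-1.1,0,0],[0,0,0],0],
  [[-1.4,0,0],[0,0,0],0],
  [[-1.6,0,0],[0,0,0],0],
  [[-1.8,0,0],[0,0,0],0],
  [[-2.0,0,0],[0,0,0],0],
  [[-2.2,0,0],[0,0,0],0],
  [[-2.3,0,0],[0,0,0],0],
  [[-2.3,0,0],[0,0,0],0],
])

```text
t: 19.58
tool_pos: [0.5378, 0.0125, 0.0809]
eef_rot: [[-0.986, -0.168, -0.004], [-0.168, 0.986, -0.001], [0.004, 0.0, -1.0]]
contact_force: [-11.1, -1.0, 4.0]
finger_gap: 0.0266
```

Run:
```python
from h import *
c,s=shot("wrist","w16");tipinfo(s)
crop(c["img"],190,210,320,350,4,"c23")
```

```text
t 19.5833 tip rel mm [90.45  0.2  -1.04] F ramp [-11.1   0.9   4. ] M [-0.21  2.36 -0.01] gap 0.0266
```

View pics/c23.png

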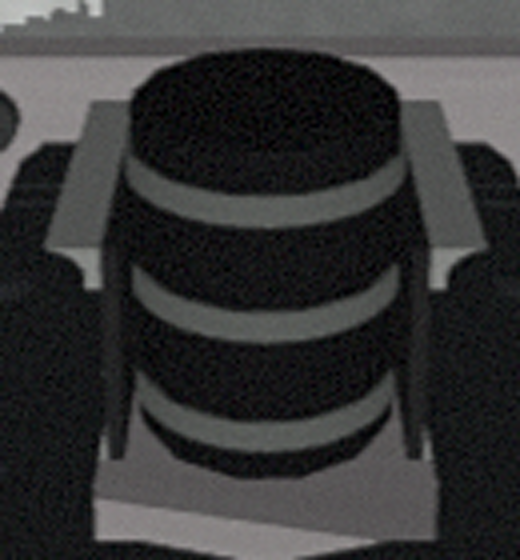

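arm_command([
  [[-0.2,0,0],[0,0,0],0],
  [[-0.3,0,0],[0,0,0],0],
  [[-0.3,0,0],[0,0,0],0],
  [[0.0,0,0.05],[0,0,0],0],
  [[0.15,0,0.1],[0,0,0],0],
  [[0.15,0,0.1],[0,0,0],0.8],
  [[0.15,0,0.1],[0,0,0],0.8],
  [[0.15,0,0.1],[0,0,0],0.8],
  [[0.15,0,0.1],[0,0,0],0.8],
  [[0.15,0,0.1],[0,0,0],0.8],
])

```text
t: 20.47
tool_pos: [0.5383, 0.0126, 0.0803]
eef_rot: [[-0.986, -0.168, 0.0], [-0.168, 0.986, 0.0], [-0.0, -0.0, -1.0]]
contact_force: [-0.4, 0.1, 0.4]
finger_gap: 0.0681
```

Run:
```python
from h import *
c,s=shot("wrist","w17");tipinfo(s)
```

```text
t 20.4667 tip rel mm [90.95  0.25 -1.13] F ramp [-0.4  0.2  0.4] M [ 0.03  0.02 -0.01] gap 0.0681
```

View pics/w17.png

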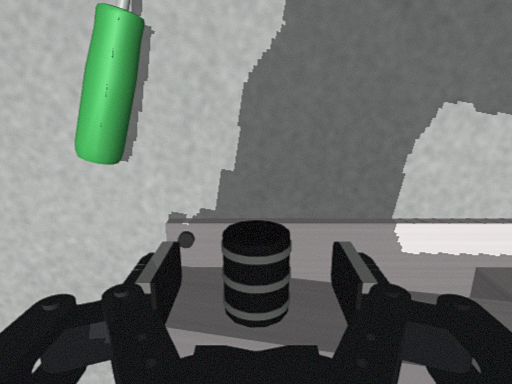

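arm_command([
  [[0,0,-1],[0,0,0],0.8],
  [[0,0,-3],[0,0,0],0.8],
  [[0,0,-6],[0,0,0],0.8],
  [[0,0,-8],[0,0,0],0.8],
  [[3,0,-8],[0,0,0],0.8],
  [[6,0,-8],[0,0,0],0.8],
  [[8,0,-8],[0,0,0],0.8],
  [[8,0,-8],[0,0,0],0.8],
  [[8,0,-8],[0,0,0],0.8],
  [[8,0,-8],[0,0,0],0.8],
])

```text
t: 21.35
tool_pos: [0.4601, -0.0007, 0.1609]
eef_rot: [[-0.986, -0.168, 0.001], [-0.168, 0.986, 0.0], [-0.001, -0.0, -1.0]]
contact_force: [0.8, 0.2, -1.2]
finger_gap: 0.0679
```

Run:
```python
from h import *
c,s=shot("wrist","w18");tipinfo(s)
crop(c["img"],180,220,340,350,5,"c24")
c,s=shot("side","s18");crop(c["img"],200,140,310,230,7,"c25")
c,s=shot("top","t18");crop(c["img"],100,60,400,250,2.6,"c26")
```

```text
t 21.35 tip rel mm [11.63  0.19 79.58] F ramp [ 0.8  0.1 -1.2] M [ 0.03  0.01 -0.02] gap 0.0679
```

View pics/c24.png

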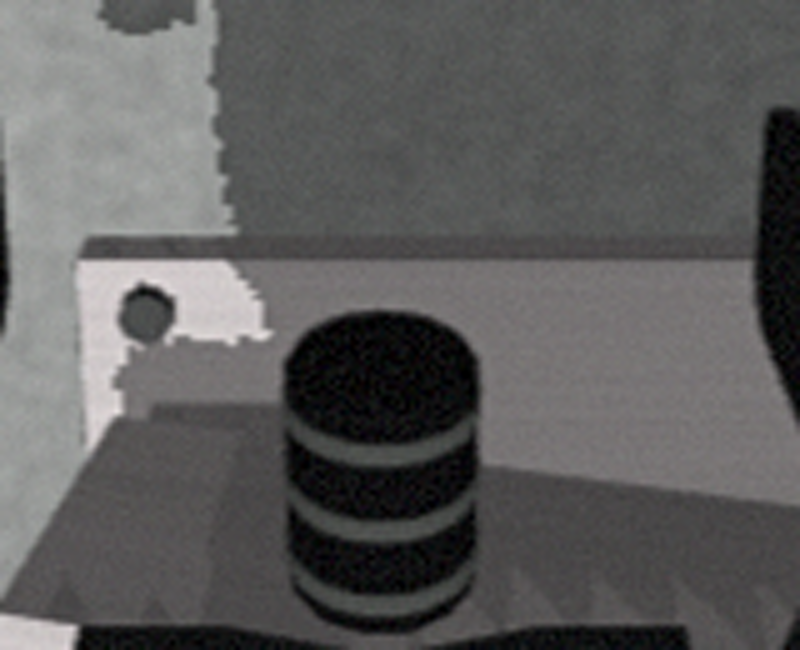

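View pics/c25.png

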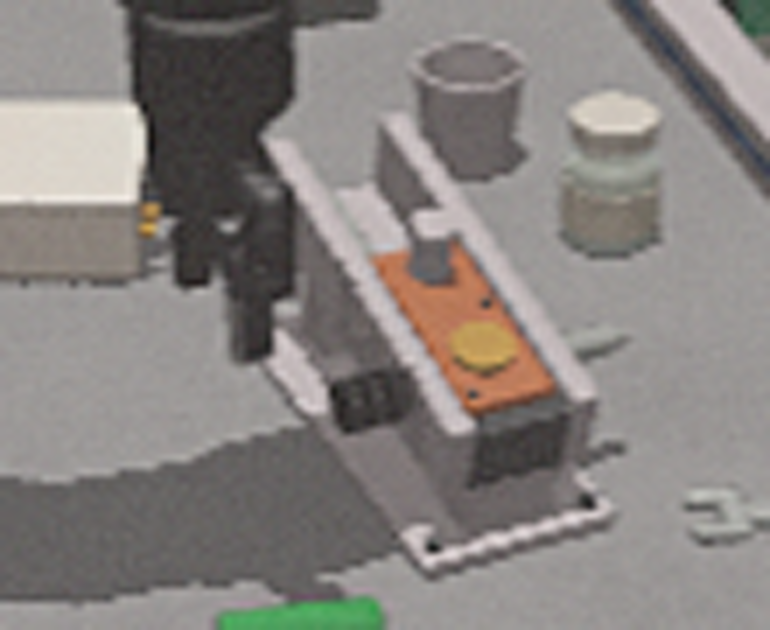

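View pics/c26.png

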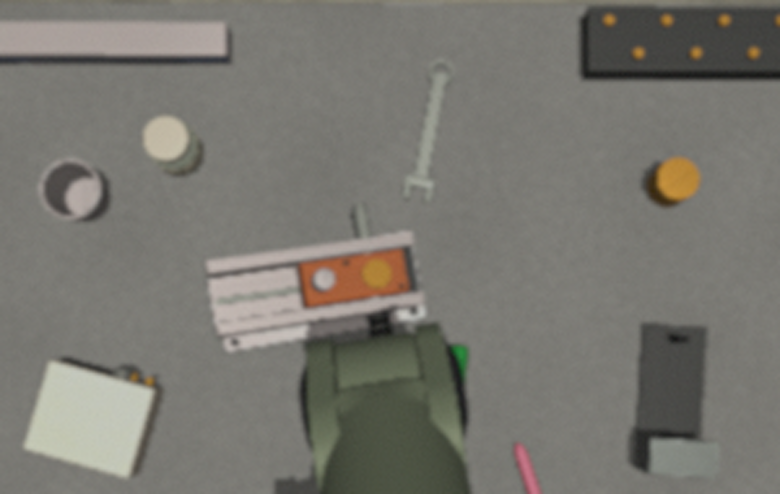

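Run:
```python
from h import *
a=load("s18");b=load("t18")
x,e=tri(ray(a,(200+630/7-.5,140+337/7-.5)),ray(b,(100+359/2.6-.3,60+205/2.6-.3)))
RA=.168;rx=np.array([np.cos(RA),np.sin(RA),0]);ry=np.array([-rx[1],rx[0],0]);h=np.array([.5558,.0144,.079])
print(x,e,"rel hole",(x-h)@rx,(x-h)@ry,x[2]-.079)
c=load("w18");s=c["s"]
for d in (0,.003,.006): print(d,proj(c,h-rx*d+[0,0,.0125],s))
print("seen row",220+632/5)
```

```text
[0.68284868 0.03664647 0.07680034] [np.float64(0.002213180828246784), np.float64(0.0022131808282469636)] rel hole 0.12897983100456487 0.0006893511259733591 -0.0021996622471396055
0 [256.42804869 348.74502828]
0.003 [256.42371353 345.15335354]
0.006 [256.41934653 341.53530388]
seen row 346.4
```

Run:
```python
from plant import ctrl
print(ctrl.close_job()); print(ctrl.sense()["t"])
```

```text
the job is handed in; nothing more can be done
None
the job is handed in; nothing more can be done
```

The carriage is down against its stop, and the locking pin is through both walls and the carriage. I released it with its grip against the near wall and handed the job in at about 21.5 s of the 67 s allowed.

- **Carriage:** I pushed it down by its knob with closed fingers until it stopped moving, with about 28 N of reaction. The last pictures still show it at the stop.
- **Pin:** I took the steel pin from its stand by the shank and started it about 94 mm into the holes with almost no force. I then re-gripped it by its grip, raised it about 1.7 mm onto the hole axis and drove it home. It stopped firmly with about 11 N along the axis.
- **Last checks on the pin:** Triangulation puts the tip about 129 mm beyond the mouth of the near hole, where a fully seated pin would show 130. The wrist view of the grip's front edge puts the shoulder about 2 mm from the wall. Both are within the 6 mm limit, but those measurements are only good to about 2 mm.
- **Sag:** After the first release the pin sagged about 1.7 mm and lay roughly level, less than the 3 mm and 0.05 rad warned of, so I raised it without tilting.
- **End state:** The gripper is withdrawn and touches nothing. In the final top view the weight, jar, cup and spanner look where they were. The arm hides most of the driver there, but I saw it undisturbed in the earlier wrist views. I measured none of their positions. No check failed.

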